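Clip a test cassette onto the reading stage

ROBOT

A 7-joint arm with a two-finger parallel gripper is mounted at the origin on a cart in front of the work surface, level with it; the furniture and walls round the work are solid. World frame = base frame: x ahead of the robot, y to its left, z up, the work surface at z = 0. Lengths are in m, angles in rad, forces in N, time in s.
With the tool pointing down it reaches from about 0.425 to 0.925 m from the base axis. Payload 6.8 kg.
Tool frame: the origin (TCP) lies between the finger pads; the fingertips stand 17 mm ahead of it and the grasp point (between the pads) lies 2 mm behind it; z points along the fingers, y is the direction in which the jaws open and shut (so a half turn about z gives the same grasp; the last joint's range is limited). The gripper opens to 85 mm and grips with 20 to 120 N. Pads are 22 mm wide; open, the fingers measure 114 mm over their backs; the gripper's body (76 mm by 85 mm) begins 54 mm behind the grasp point. The pads swing forward as they close: fully open they stand 13 mm farther back than shut.
Start: joints at [-1.384, 0.477, 0.022, 1.555, -0.011, 1.109, -0.083], TCP at [0.196, 0.646, 0.224] pointing down, gripper open.
Joint ranges: [-2.96, 2.96], [-0.34, 2.1], [-1.41, 1.46], [0.24, 2.44], [-1.37, 4.51], [0.17, 1.92], [-2.96, 2.96]. Speed limits (rad/s): [2.39, 2.39, 3.14, 3.14, 3.14, 3.14, 3.14].

INTERFACE

Orientations are given as a unit quaternion [w, x, y, z].
In Python, from station import bot gives the robot as it stands. The module is installed in compiled form; this text tells all that it offers.
- The arm moves only by the tool carry_out, never from a script. Its argument "moves" is a list of rows, each a list of 3 entries, a list of its own where there are three numbers: the turn, a rotation vector about the tool's x, y, z in degrees, then the shift along the tool's x, y, z in cm, then the finger opening in cm, from 0 to 8.54. A call has 1 to 5 rows; each row is the pose to reach, as a shift and turn from the pose commanded when the call began, along the tool's axes at that moment; what a row does not reach only later rows make up. A row lasts 1/8 s, in which the tool goes at most 62.5 mm and 10.7 degrees, less where a joint would pass 70% of its speed; a pose out of reach is approached as far as the arm can. A call with a gripper value outside its range is refused whole. The fingers move at their own pace and stop on an object; "newtons" is the grip in N (left out, the last holds). Time passes only in rows, so rows that repeat a pose let the fingers close. It gives the time, the measured TCP pose, the force and the opening at its end, in the units of the state.
- bot.get_obs(): the state, without advancing time (a new reading comes with each control period).
- bot.read_camera(name): name is "side" or "top"; returns the picture (400x640x3 uint8, red, green, blue); there is no depth.
- bot.camera_info(name): a dict with "vertical_fov" (degrees; the focal length in pixels is half the picture's height over the tangent of half this angle, whatever the lens; pixels are square), "cx", "cy" (the principal point, pixels), "k1" (the pictures are not rectified: a ray, as slopes to the right and down, at radius r is drawn at 1 + k1 r^2 times it, then the intrinsics apply), "position" and "attitude" of the camera in the world. Camera axes: x right, y up, looking along -z (the intrinsics and any distortion apply to the point x, -y, -z); pixel columns grow to the right and rows downward; lengths in m; the calibration is good to about 2 mm. A picture is of the moment at which its call begins. camera_info takes no time and is no camera call.
- bot.hand_in(): hands the job in, once; it reports no verdict.
Trained networks look in the newest picture that a camera, given by its name, has taken for a name from the list of things; names that differ only in an ending like _2 or _b are one class to them, and where a whole thing is asked for, a point or a joint stands for the part that bears it (a point fixed in the world has none). Each returns a list of dicts, best first, with "score" (0 to 1); they miss things now and then, are a little off and sometimes report something else, mostly with a low value. They report only what shows in the picture. A call takes as long as a camera call. They do not tell look-alikes from the thing itself.
- bot.silhouettes(label, camera): "region" (400x640 bool, what is visible of it) and "location" ([column, row] in pixels, amid what is visible of it).
The state is a dict: "t": time; "q": joint angles; "joint_vel": joint speeds; "joint_torque": joint torques, N m; "eef_pos": TCP position; "tool_rot": TCP orientation; "contact_force": force on the tool from outside, world axes, zero at the start; "torque": the same for the moment, N m; "gripper_width": opening from 0.0 (shut) to 1.0 (fully open).
Only numpy, scipy, OpenCV 4.12 (cv2) and the standard library are available. Lean on these libraries where they do the work, as an engineer would, in place of code of your own. Each camera call takes 0.05 s, during which the arm holds its last target. There are 200 camera calls.

TASK

Clip the middle-sized of the three white test cassettes onto the grey reading stage: first draw the sprung curved arm back by its red knob until it stays back by itself, then lay the cassette flat, window up, in the outlined bay, against the fixed metal back edge and end stop (either end first), let go of it, and finally swing the arm in again so that its spring holds the cassette fully home. Leave the other two cassettes and the things around where they are.

Things in the scene. Friction and masses are not known exactly. Their poses are not given: they have to be found in the camera images.
- stage: grey reading stage fixed to the table: plate 116 x 160 x 12 mm (its x, y, z); origin at the centre of its underside, z up. It carries the outlined black bay, a fixed metal back edge along the bay's +x side, a fixed metal end stop along the bay's +y end, and the curved arm with its hinge near the -y end
- bay (a point): where the centre of the fitting cassette lies when fully home, 17 mm above the table (plate top is at 12). x points to the back edge, y (long way, 72 mm) to the end stop. Edge and stop are 7 mm thick, 5 mm above the plate; the edge is two lugs 16 mm long at the bay's ends with a 40 mm gap for a finger. The -x side and -y end are open
- clip_hinge (a point): hinge axis (vertical) of the curved arm, at the plate's top; fixed on the stage at its x = +43, y = -46 mm
- clip_knob (a point): centre of the grip height of the round upright red knob on the curved arm, 12 mm in diameter; the point is 38 mm above the table, the knob reaches from 14 to 52 mm above the table; 67 mm from the hinge axis. The arm itself is a curved steel bar 7 mm thick, 14 to 21 mm above the table
- clip (a joint): angle of the curved arm, rad; grows counter-clockwise from above as it is drawn back. 0: shut on the empty bay (start); about 0.15: on the -x, -y corner of the fitted cassette; 1.0: back stop. Over-centre spring: below 0.7 it swings shut by itself, above 0.7 it goes to the back stop and stays. 3 N at the knob starts it from shut, 2 N from the back stop. Damped
- cassette_mid_center (a point): centre of the middle-sized white test cassette, the one that fits the bay: 26 x 72 x 10 mm (its x, y, z), flat box with a result window and a round well on top; about 30 g, smooth hard plastic that slides easily on the stage. The point is half-way up, 5 mm above its underside
- cassette_small_center (a point): centre of the small look-alike cassette, 20 x 56 x 10 mm (x, y, z), half-way up; to be left alone
- cassette_large_center (a point): centre of the large look-alike cassette, 32 x 88 x 10 mm (x, y, z), half-way up; to be left alone
- timer: flat timer 60 x 64 x 18 mm, bystander; origin at the centre of its underside
- marker: blue felt marker lying on the table, 15 x 138 x 12 mm (x, y, z), bystander; origin at the centre of its underside
- iodine_bottle: small brown bottle 42 mm across, 88 mm high, bystander; origin at the centre of its underside
Not all that is in view belongs to the job. Leave any blue or turquoise look-alike of the part that bears cassette_mid_center alone.

How it is judged:
On the way, in this order (a step that is already met when the one before it is completed fails the run):
1. the curved arm is drawn back and the bay is still empty (value of joint clip above 0.8 rad and horizontal distance between cassette_mid_center and bay above 0.05 m), for 0.2 s.
2. the middle-sized cassette lies flat in the bay by the fixed edge and stop (within 10 mm and 0.12 rad), let go, with the arm still back (value of joint clip above 0.7 rad and horizontal distance between cassette_mid_center and bay below 0.01 m and angle between the y axis of cassette_mid_center and the y axis of bay, either way round below 0.12 rad and z of cassette_mid_center in the frame of bay below 0.002 m and angle between cassette_mid_center's own z axis and vertical below 0.06 rad and contact force between the fingers and cassette_mid below 0.05 N), for 0.2 s.
At the end, for the whole second after the job is handed in: The middle-sized cassette lies flat (0.06 rad), window up, fully home in the bay (centre within 3 mm, turned by less than 0.05 rad, either end first), at rest, with the curved arm sprung in against its corner (arm angle 0.08 to 0.25 rad) (horizontal distance between cassette_mid_center and bay below 0.003 m and angle between the y axis of cassette_mid_center and the y axis of bay, either way round below 0.05 rad and z of cassette_mid_center in the frame of bay below 0.002 m and angle between cassette_mid_center's own z axis and vertical below 0.06 rad and value of joint clip between 0.08 and 0.25 rad and linear speed of cassette_mid below 0.01 m/s); the robot touches nothing.
It fails at once if one of the other two cassettes is displaced by more than 25 mm (distance of any of cassette_small_center, cassette_large_center from where it was at the start of the episode above 0.025 m).
It fails at once if a bystander (timer, marker, bottle) is displaced by more than 25 mm (distance of any of timer, marker, iodine_bottle from where it was at the start of the episode above 0.025 m).
It also fails if it takes over 64 s, if anything falls off the work surface, if the arm or the gripper's body presses on something with over 40 N, if the wrist force passes 120 N, or if a joint passes its speed limit or range.

## Working session

There is one attempt and no reset: what is moved stays moved. The work goes in short steps, Python scripts to look and compute and a tool call to move; the robot and the scene stay as the last step left them, time stands still between calls to the robot, and variables do not carry over. Pictures are saved under pics/ and viewed, about 8 in all and at most 12, crops included, and the job is handed in when it is done.

Besides the shell and the picture viewer there is one more tool, called after "Request:" by a JSON object that holds its "fn" and its "kwargs", one argument or row to a line. carry_out: Moves the arm, as the interface text tells. Its arguments: {"type":"object","properties":{"moves":{"type":"array"},"newtons":{"type":"number"}},"required":["moves"]}

```bash
mkdir -p pics
cat > h.py <<'E'
import numpy as np, cv2
from scipy.spatial.transform import Rotation as R
from station import bot
def rot(a):
    a=np.array(a,float)
    return a if a.shape==(3,3) else R.from_quat([a[1],a[2],a[3],a[0]]).as_matrix()
def cam(n):
    i=bot.camera_info(n); f=200/np.tan(np.radians(i['vertical_fov'])/2)
    return i,f,rot(i['attitude']),np.array(i['position'])
def ray(n,uv):
    i,f,M,p=cam(n); d=np.array([(uv[0]-i['cx'])/f,(uv[1]-i['cy'])/f]); s=d.copy()
    for _ in range(30): s=d/(1+i['k1']*(s@s))
    return p,M@np.array([s[0],-s[1],-1])
def at(n,uv,z):
    p,d=ray(n,uv); return p+d*(z-p[2])/d[2]
def proj(n,X):
    i,f,M,p=cam(n); c=M.T@(np.array(X)-p); s=np.array([c[0],-c[1]])/-c[2]
    return s*(1+i['k1']*(s@s))*f+[i['cx'],i['cy']]
def save(n,name,crop=None,k=1):
    im=bot.read_camera(n)[:,:,::-1].copy()
    if crop: im=im[crop[1]:crop[3],crop[0]:crop[2]]
    cv2.imwrite('pics/'+name,cv2.resize(im,None,fx=k,fy=k,interpolation=cv2.INTER_CUBIC))
E
python3 - <<'E'
from h import *
print(bot.get_obs())
for n in('top','side'):
    print(n,bot.camera_info(n)); save(n,n+'0.png')
    for l in ['stage','clip_knob','cassette_mid_center','cassette_small_center','cassette_large_center','timer','marker','iodine_bottle']:
        for s in bot.silhouettes(l,n): print(l,round(s['score'],2),np.round(s['location']),s['region'].sum(),np.round(at(n,s['location'],.01),3))
E
```

```text
{'t': 0.0, 'q': array([-1.38407592,  0.47779572,  0.02234933,  1.55647177, -0.01148689,
        1.10931622, -0.08308321]), 'joint_vel': array([ 0.00107109, -0.00032825,  0.00013405, -0.00046486, -0.00089287,
        0.00058494, -0.00034922]), 'joint_torque': array([-5.79111420e-04, -5.96457875e+01,  1.60767663e+00, -2.81211179e+01,
        1.24407856e-02,  9.40245140e-03,  1.56369816e-05]), 'eef_pos': array([0.19597875, 0.64527282, 0.22252029]), 'tool_rot': array([-5.96792420e-05,  1.46859293e-01,  9.89156955e-01, -9.29435313e-04]), 'contact_force': array([-0.95381578,  0.64949941, -0.63864086]), 'torque': array([ 0.00513734,  0.01846426, -0.06615078]), 'gripper_width': 1.0026813147301623}
top {'vertical_fov': 49.50152577938682, 'cx': 317.54090203013703, 'cy': 198.30413942369722, 'k1': -0.07645734441694584, 'position': array([ 0.47467541, -0.14596784,  1.07888488]), 'attitude': array([ 0.71452841,  0.02054469, -0.02443836, -0.69887755])}
stage 0.87 [381. 197.] 3181 [ 0.55  -0.308  0.01 ]
clip_knob 0.58 [384. 188.] 166 [ 0.571 -0.316  0.01 ]
cassette_mid_center 0.84 [193. 222.] 266 [0
[... 955 characters left out ...]
1  0.01 ]
clip_knob 0.53 [354. 242.] 155 [ 0.57  -0.301  0.01 ]
cassette_mid_center 0.71 [347. 209.] 136 [ 0.606 -0.146  0.01 ]
cassette_mid_center 0.54 [310. 213.] 150 [ 0.493 -0.139  0.01 ]
cassette_mid_center 0.44 [281. 168.] 92 [0.474 0.148 0.01 ]
cassette_small_center 0.42 [283. 183.] 52 [0.457 0.046 0.01 ]
cassette_large_center 0.72 [327. 185.] 71 [0.589 0.    0.01 ]
cassette_large_center 0.58 [283. 196.] 172 [ 0.44  -0.031  0.01 ]
timer 0.94 [333. 297.] 625 [ 0.453 -0.478  0.01 ]
timer 0.6 [288. 184.] 73 [0.469 0.036 0.01 ]
marker 0.67 [324. 182.] 103 [0.588 0.023 0.01 ]
iodine_bottle 0.56 [377. 282.] 598 [ 0.568 -0.459  0.01 ]
iodine_bottle 0.55 [288. 198.] 172 [ 0.451 -0.044  0.01 ]
```

```bash
sleep 1
python3 - <<'E'
from h import *
save('top','t1.png',(160,130,500,275),2.35)
for l in ['cassette_mid_center']:
    im=bot.read_camera('top')
    for s in bot.silhouettes(l,'top'):
        r=s['region']; ys,xs=np.nonzero(r)
        P=np.array([at('top',(x,y),.01)[:2] for x,y in zip(xs,ys)],np.float32)
        print(s['score'],np.round(s['location']),cv2.minAreaRect(P),im[r].mean(0).round())
E
```

```text
0.74 [312. 176.] ((0.6010745167732239, -0.13677893579006195), (0.07168985158205032, 0.02648075297474861), 74.4975814819336) [ 41. 133. 124.]
0.68 [249. 176.] ((0.5917356014251709, 0.017635799944400787), (0.13478593528270721, 0.014577354304492474), 87.22687530517578) [ 86. 107. 130.]
0.67 [191. 225.] ((0.4736625850200653, 0.1558389961719513), (0.07217492163181305, 0.025797197595238686), 81.29207611083984) [179. 174. 156.]
0.54 [308. 220.] ((0.49008709192276, -0.12916593253612518), (0.02379889413714409, 0.06891722232103348), 36.28654861450195) [ 53.  85. 150.]
```

View pics/t1.png

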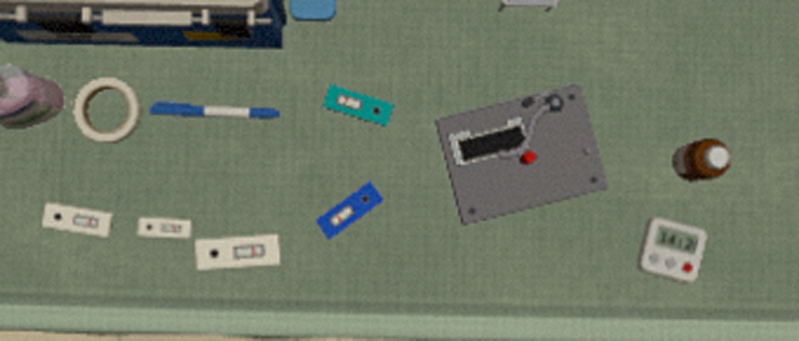

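View pics/side0.png

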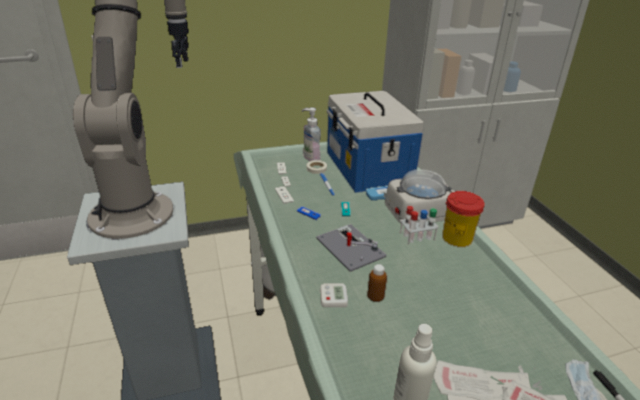

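```bash
cat >> h.py <<'E'
def rect(img,n,o,yaw,z,half,k=4):
    # rectified view: stage x up, stage y left; k px per mm
    h=int(half*k); c,s=np.cos(yaw),np.sin(yaw)
    m=np.zeros((2*h,2*h,2),np.float32)
    g=np.linspace(0,2*h-1,21)
    X=[];U=[]
    for a in g:
        for b in g:
            y=-(a-h)/k/1e3; x=-(b-h)/k/1e3
            U.append((a,b)); X.append(proj(n,[o[0]+c*x-s*y,o[1]+s*x+c*y,z]))
    H,_=cv2.findHomography(np.float32(X),np.float32(U))
    return cv2.warpPerspective(img,H,(2*h,2*h),flags=cv2.INTER_CUBIC)
E
python3 - <<'E'
from h import *
s=bot.silhouettes('stage','top')[0]; print(s['score'])
ys,xs=np.nonzero(s['region'])
P=np.array([at('top',(x,y),.012)[:2] for x,y in zip(xs,ys)],np.float32)
r=cv2.minAreaRect(P);print(r)
B=cv2.boxPoints(r);d=max((B[1]-B[0],B[2]-B[1]),key=np.linalg.norm); d=d if d[1]>0 else -d
yaw=np.arctan2(-d[0],d[1]); o=np.array(r[0]); print('yaw',yaw,o)
im=np.mean([bot.read_camera('top') for _ in range(4)],0).astype(np.uint8)[:,:,::-1].copy()
hsv=cv2.cvtColor(im,cv2.COLOR_BGR2HSV)
v=rect(im,'top',o,yaw,.012,100,4)
for t in range(-80,81,20):
    p=400-t*4; cv2.line(v,(p,0),(p,6),(0,255,255),1); cv2.line(v,(0,p),(6,p),(0,255,255),1)
cv2.imwrite('pics/r1.png',v[100:700])
c,sn=np.cos(yaw),np.sin(yaw)
red=((hsv[...,0]<8)|(hsv[...,0]>172))&(hsv[...,1]>150)&(hsv[...,2]>80); red[:,:370]=0;red[:,400:]=0;red[:170]=0;red[220:]=0
y,x=np.nonzero(red);print(len(x),x.mean(),y.mean(),list(zip(x,y)))
k=at('top',(x.mean(),y.mean()),.048);print(k)
Rm=np.array([[c,-sn],[sn,c]]);print('knob stage',Rm.T@(k[:2]-o))
E
```

```text
0.73
((0.5544968247413635, -0.3095274567604065), (0.11624294519424438, 0.15881440043449402), 15.443387031555176)
yaw 0.26953813 [ 0.55449682 -0.30952746]
20 384.95 196.1 [(np.int64(384), np.int64(194)), (np.int64(385), np.int64(194)), (np.int64(383), np.int64(195)), (np.int64(384), np.int64(195)), (np.int64(385), np.int64(195)), (np.int64(386), np.int64(195)), (np.int64(387), np.int64(195)), (np.int64(383), np.int64(196)), (np.int64(384), np.int64(196)), (np.int64(385), np.int64(196)), (np.int64(386), np.int64(196)), (np.int64(387), np.int64(196)), (np.int64(383), np.int64(197)), (np.int64(384), np.int64(197)), (np.int64(385), np.int64(197)), (np.int64(386), np.int64(197)), (np.int64(387), np.int64(197)), (np.int64(384), np.int64(198)), (np.int64(385), np.int64(198)), (np.int64(386), np.int64(198))]
[ 0.54928698 -0.31179081  0.048     ]
knob stage [-0.00562444 -0.00079432]
```

View pics/r1.png

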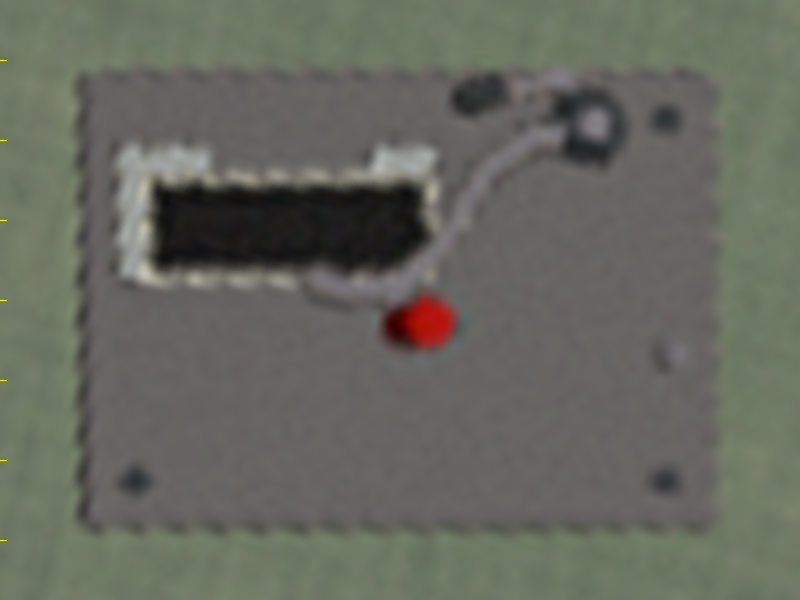

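In the picture the three white cassettes are at px (193,223), (230,229) and (260,239). The one at 193,223 measures 72×26 mm, so it is the middle-sized one. The look-alikes are blue at (308,219) and turquoise at (312,176), and I'll leave both alone. The stage fit is good: bay at stage (17.7, 27.8) mm, knob at world (0.549, -0.312).

Request:
{"fn": "carry_out", "kwargs": {
  "moves": [
    [[0, 0, -4], [-5.7, -3.4, 0], 3.5],
    [[0, 0, -8], [-11.4, -6.8, 0], 3.5],
    [[0, 0, -12], [-17.1, -10.2, 0], 3.5],
    [[0, 0, -16.9], [-22.8, -13.6, 0], 3.5],
    [[0, 0, -16.9], [-28, -16.8, 0], 3.5]
  ]
}}

```text
t: 1.92
eef_pos: [0.4072, 0.4127, 0.2238]
tool_rot: [0.0, -0.001, 1.0, 0.0]
contact_force: [-0.2, 1.2, 0.3]
gripper_width: 0.411
```

Request:
{"fn": "carry_out", "kwargs": {
  "moves": [
    [[0, 0, 0], [-2, -6, 0], 3.5],
    [[0, 0, 0], [-4, -12, 0], 3.5],
    [[0, 0, 0], [-6, -18, 0], 3.5],
    [[0, 0, 0], [-8, -23.8, 0], 3.5],
    [[0, 0, 0], [-10, -29.6, 0], 3.5]
  ]
}}

```text
t: 2.55
eef_pos: [0.5065, 0.1164, 0.2239]
tool_rot: [0.001, -0.0, 1.0, 0.0]
contact_force: [0.8, 0.6, 0.3]
gripper_width: 0.409
```

Request:
{"fn": "carry_out", "kwargs": {
  "moves": [
    [[0, 0, 0], [-1, -6, 0], 3.5],
    [[0, 0, 0], [-2, -12, 0], 3.5],
    [[0, 0, 0], [-3, -18, 0], 3.5],
    [[0, 0, 0], [-4, -24, 0], 3.5],
    [[0, 0, 0], [-4.5, -30, 0], 3.5]
  ]
}}

```text
t: 3.18
eef_pos: [0.5515, -0.1835, 0.2238]
tool_rot: [0.001, -0.0, 1.0, 0.0]
contact_force: [0.5, 1.2, 0.4]
gripper_width: 0.41
```

Request:
{"fn": "carry_out", "kwargs": {
  "moves": [
    [[0, 0, 0], [0.2, -5.5, 2], 3.5],
    [[0, 0, 0], [0.2, -10.5, 4], 3.5],
    [[0, 0, 0], [0.2, -12.8, 8], 3.5],
    [[0, 0, 0], [0.2, -12.8, 12], 3.5],
    [[0, 0, 0], [0.2, -12.8, 12], 3.5]
  ]
}}

```text
t: 3.8
eef_pos: [0.5468, -0.3086, 0.1006]
tool_rot: [-0.003, 0.0, 1.0, 0.001]
contact_force: [0.1, 0.3, -0.9]
gripper_width: 0.409
```

Run:
```python
from h import *
a=bot.read_camera('top');b=bot.read_camera('side')
A=cv2.resize(a[140:260,320:460],None,fx=2.9,fy=2.9,interpolation=2);B=cv2.resize(b[180:300,280:420],None,fx=2.8,fy=2.9,interpolation=2)
cv2.imwrite('pics/k.png',np.hstack([A,B])[:,:,::-1]);print(bot.get_obs()['eef_pos'],A.shape)
```

```text
[ 0.54961531 -0.30959775  0.10443869] (348, 406, 3)
```

View pics/k.png

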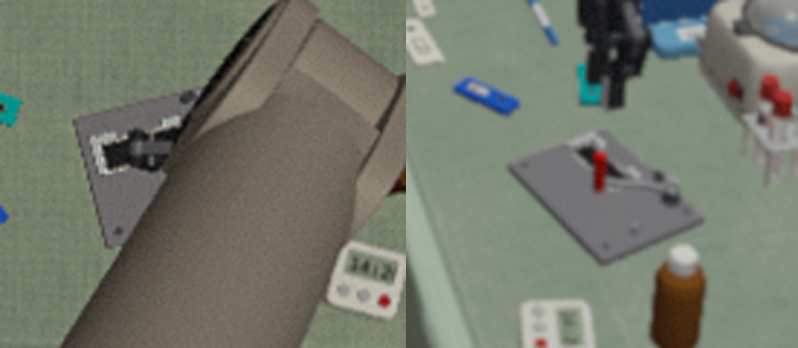

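Request:
{"fn": "carry_out", "kwargs": {
  "moves": [
    [[0, 0, 0], [0, -0.2, 2], 3.5],
    [[0, 0, 0], [0, -0.2, 4], 3.5],
    [[0, 0, 0], [0, -0.2, 5.9], 3.5],
    [[0, 0, 0], [0, -0.2, 5.9], 3.5],
    [[0, 0, 0], [0, -0.2, 5.9], 3.5]
  ]
}}

```text
t: 4.53
eef_pos: [0.5491, -0.3119, 0.0446]
tool_rot: [0.0, -0.0, 1.0, -0.0]
contact_force: [0.8, -1.7, 0.1]
gripper_width: 0.411
```

Request:
{"fn": "carry_out", "kwargs": {
  "moves": [
    [[0, 0, 0], [0.1, -1.1, 0], 3.5],
    [[0, 0, 0], [0.4, -2.1, 0], 3.5],
    [[0, 0, 0], [0.7, -3.1, 0], 3.5],
    [[0, 0, 0], [0.8, -4.1, 0], 3.5],
    [[0, 0, 0], [0.7, -5, 0], 3.5]
  ]
}}

```text
t: 5.15
eef_pos: [0.5418, -0.3627, 0.0445]
tool_rot: [-0.0, 0.0, 1.0, -0.0]
contact_force: [-0.6, 0.3, 0.6]
gripper_width: 0.409
```

Request:
{"fn": "carry_out", "kwargs": {
  "moves": [
    [[0, 0, 0], [-0.2, -0.9, 0], 3.5],
    [[0, 0, 0], [-0.4, -1.7, 0], 3.5],
    [[0, 0, 0], [-0.5, -2.1, 0], 3.5],
    [[0, 0, 0], [-0.5, -2.1, 0], 3.5],
    [[0, 0, 0], [-0.5, -2.1, 0], 3.5]
  ]
}}

```text
t: 5.78
eef_pos: [0.5471, -0.3822, 0.0444]
tool_rot: [-0.0, -0.0, 1.0, 0.0]
contact_force: [-0.0, -1.0, -0.8]
gripper_width: 0.408
```

Lift straight up and move toward the cassette, then check the arm.

Request:
{"fn": "carry_out", "kwargs": {
  "moves": [
    [[0, 0, 0], [0, 0, -4], 3.5],
    [[0, 0, 0], [0, 0, -8], 3.5],
    [[0, 0, 0], [0, 2, -12], 5.5],
    [[0, 0, 0], [0, 7, -14], 5.5],
    [[0, 0, 0], [0, 13, -14], 5.5]
  ]
}}

```text
t: 6.4
eef_pos: [0.5479, -0.2526, 0.1867]
tool_rot: [0.002, 0.001, 1.0, -0.001]
contact_force: [1.4, 1.3, -0.3]
gripper_width: 0.646
```

Request:
{"fn": "carry_out", "kwargs": {
  "moves": [
    [[0, 0, 10], [0.7, 6, 0], 5.5],
    [[0, 0, 20], [1.4, 12, 0], 5.5],
    [[0, 0, 30], [2, 18, 0], 5.5],
    [[0, 0, 40], [3, 24, 0], 5.5],
    [[0, 0, 50], [4, 30, 0], 5.5]
  ]
}}

```text
t: 7.02
eef_pos: [0.509, 0.0361, 0.1847]
tool_rot: [0.0, 0.412, 0.911, 0.0]
contact_force: [0.5, 0.3, 0.1]
gripper_width: 0.641
```

Run:
```python
from h import *
im=bot.read_camera('top')[:,:,::-1].copy()
o=np.array([.5545,-.3095]);yaw=.2695
v=rect(im,'top',o,yaw,.012,100,2)
cv2.imwrite('pics/a.png',np.hstack([v,cv2.resize(im[170:270,150:250],(400,400),interpolation=2)]))
ob=bot.get_obs();print(ob['eef_pos'],ob['tool_rot'])
for s in bot.silhouettes('cassette_mid_center','top'):
    ys,xs=np.nonzero(s['region'])
    P=np.array([at('top',(x,y),.01)[:2] for x,y in zip(xs,ys)],np.float32)
    r=cv2.minAreaRect(P);print(round(s['score'],2),s['location'],r, (cv2.boxPoints(r)).round(4).tolist())
```

```text
[0.50759314 0.04513718 0.18411613] [-0.00172219  0.4125991   0.91090969  0.0015976 ]
0.83 [308.7, 218.7] ((0.4917863607406616, -0.12885302305221558), (0.02664824016392231, 0.07164689898490906), 34.940826416015625) [[0.4602999985218048, -0.1071000024676323], [0.5013999938964844, -0.16590000689029694], [0.5231999754905701, -0.15060000121593475], [0.4821999967098236, -0.09189999848604202]]
0.57 [313.6, 173.9] ((0.6015433669090271, -0.13519403338432312), (0.07139836251735687, 0.028374817222356796), 72.84737396240234) [[0.5774999856948853, -0.16509999334812164], [0.6046000123023987, -0.17350000143051147], [0.6255999803543091, -0.10530000180006027], [0.5985000133514404, -0.09690000116825104]]
```

View pics/a.png

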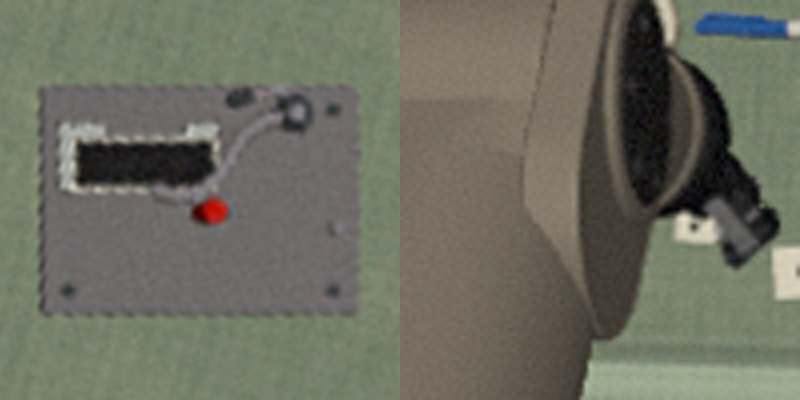

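Run:
```python
from h import *
for p in ([.549,-.312,.052],[.549,-.312,.0],[.5496,-.3096-.0175,.0874],[.5496,-.3096-.0175-.012,.0874],[.5496,-.3096-.0175,.095]): print(p,proj('side',p))
b=bot.read_camera('side'); hsv=cv2.cvtColor(b,cv2.COLOR_RGB2HSV)
m=((hsv[...,0]<8)|(hsv[...,0]>172))&(hsv[...,1]>150); m[:,:330]=0;m[:,370:]=0;m[:220]=0;m[260:]=0
y,x=np.nonzero(m);print(x.min(),x.max(),y.min(),y.max(),x.mean(),y.mean())
```

```text
[0.549, -0.312, 0.052] [349.08350974 232.75052385]
[0.549, -0.312, 0.0] [347.95788608 248.92043913]
[0.5496, -0.3271, 0.0874] [352.17899649 224.62026895]
[0.5496, -0.3391, 0.0874] [353.85919717 227.35046393]
[0.5496, -0.3271, 0.095] [352.36344408 222.09390173]
346 351 232 245 348.7826086956522 237.47826086956522
```

Request:
{"fn": "carry_out", "kwargs": {
  "moves": [
    [[0, 0, -10], [-0.7, -6, 0], 3],
    [[0, 0, -20], [-1.4, -12, 0], 3],
    [[0, 0, -30], [-2, -18, 0], 3],
    [[0, 0, -40], [-3, -24, 0], 3],
    [[0, 0, -50], [-4, -30, 0], 3]
  ]
}}

```text
t: 7.8
eef_pos: [0.3148, -0.1925, 0.1848]
tool_rot: [0.001, -0.006, 1.0, 0.0]
contact_force: [0.0, 0.3, 0.1]
gripper_width: 0.351
```

Request:
{"fn": "carry_out", "kwargs": {
  "moves": [
    [[0, 0, 0], [-5.5, -3, 0], 3],
    [[0, 0, 0], [-11, -6, 0], 3],
    [[0, 0, 0], [-16.5, -9, 2], 3],
    [[0, 0, 0], [-21.5, -12, 5], 3],
    [[0, 0, 0], [-23.4, -12, 8], 3]
  ]
}}

```text
t: 8.43
eef_pos: [0.5534, -0.3123, 0.1038]
tool_rot: [0.001, -0.003, 1.0, -0.002]
contact_force: [-0.8, 0.4, 0.6]
gripper_width: 0.355
```

Run:
```python
from h import *
save('side','s2.png',(310,160,410,260),5); o=bot.get_obs(); print(o['eef_pos'],o['tool_rot'])
p=o['eef_pos']
for z in(0,-.01,-.017): print(z,[((proj('side',p+[0,y,z])-[310,160])*5).round() for y in(-.015,.015)])
```

```text
[ 0.55353257 -0.30914236  0.0989601 ] [-1.68774659e-03 -4.94744391e-03  9.99986334e-01 -7.27976728e-05]
0 [array([218., 299.]), array([197., 267.])]
-0.01 [array([216., 316.]), array([196., 283.])]
-0.017 [array([216., 328.]), array([195., 295.])]
```

View pics/s2.png

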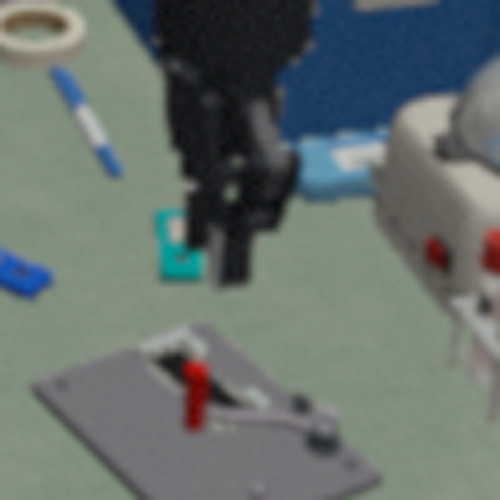

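Request:
{"fn": "carry_out", "kwargs": {
  "moves": [
    [[0, 0, 0], [0.4, -0.2, 2], 3],
    [[0, 0, 0], [0.4, -0.2, 4], 3],
    [[0, 0, 0], [0.4, -0.2, 6.2], 3],
    [[0, 0, 0], [0.4, -0.2, 6.2], 3],
    [[0, 0, 0], [0.4, -0.2, 6.2], 3]
  ]
}}

```text
t: 9.1
eef_pos: [0.548, -0.3106, 0.0432]
tool_rot: [0.0, -0.004, 1.0, -0.0]
contact_force: [0.1, 0.0, -0.1]
gripper_width: 0.347
```

```bash
cat >> h.py <<'E'
def knob():
    b=bot.read_camera('side'); hsv=cv2.cvtColor(b,cv2.COLOR_RGB2HSV)
    m=((hsv[...,0]<8)|(hsv[...,0]>172))&(hsv[...,1]>150)&(hsv[...,2]>60); m[:,:325]=0;m[:,385:]=0;m[:220]=0;m[275:]=0
    y,x=np.nonzero(m)
    if len(x): print('red n',len(x),'cols',x.min(),x.max(),'rows',y.min(),y.max(),x.mean(),y.mean())
    else: print('no red')
    for th in (0,.25,.5,.75,1): 
        a=np.radians(152.4)+th; print(th,proj('side',[.6082+.067*np.cos(a),-.3424+.067*np.sin(a),.038]).round(1))
    return b
E
python3 - <<'E'
from h import *
b=knob();o=bot.get_obs();print(o['eef_pos'],o['contact_force'])
cv2.imwrite('pics/s3.png',cv2.resize(b[180:280,300:420],None,fx=5,fy=5,interpolation=2)[:,:,::-1])
E
```

```text
red n 16 cols 348 350 rows 239 245 348.75 241.4375
0 [348.6 237. ]
0.25 [348.5 241. ]
0.5 [350.1 245. ]
0.75 [353.3 248.8]
1 [357.9 252.2]
[ 0.54830945 -0.31071068  0.04347725] [0.53797003 0.52902427 0.20044086]
```

View pics/s3.png

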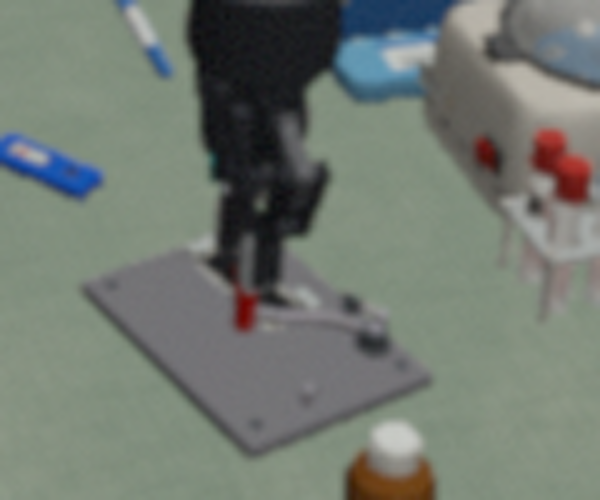

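Request:
{"fn": "carry_out", "kwargs": {
  "moves": [
    [[0, 0, 0], [0, 0, 0.4], 3],
    [[0, 0, 0], [0, 0, 0.8], 3],
    [[0, 0, 0], [0, 0, 1.2], 3],
    [[0, 0, 0], [0, 0, 1.2], 3]
  ]
}}

```text
t: 9.65
eef_pos: [0.5475, -0.3102, 0.0301]
tool_rot: [-0.0, -0.004, 1.0, 0.0]
contact_force: [0.5, 0.6, -0.9]
gripper_width: 0.349
```

Request:
{"fn": "carry_out", "kwargs": {
  "moves": [
    [[0, 0, 0], [0.2, -0.6, 0], 3],
    [[0, 0, 0], [0.3, -1.2, 0], 3],
    [[0, 0, 0], [0.3, -1.4, 0], 3],
    [[0, 0, 0], [0.3, -1.4, 0], 3]
  ]
}}

```text
t: 10.15
eef_pos: [0.5446, -0.3238, 0.0304]
tool_rot: [-0.0, -0.004, 1.0, 0.001]
contact_force: [-1.7, 3.6, 0.2]
gripper_width: 0.351
```

Run:
```python
from h import *
b=knob();o=bot.get_obs();print(o['eef_pos'],o['contact_force'])
```

```text
red n 6 cols 346 348 rows 233 235 346.8333333333333 234.0
0 [348.6 237. ]
0.25 [348.5 241. ]
0.5 [350.1 245. ]
0.75 [353.3 248.8]
1 [357.9 252.2]
[ 0.54469607 -0.32374691  0.03035196] [-1.15423132  4.70540269  0.4801429 ]
```

Request:
{"fn": "carry_out", "kwargs": {
  "moves": [
    [[0, 0, 0], [0.2, -1, 0], 3],
    [[0, 0, 0], [0.3, -2, 0], 3],
    [[0, 0, 0], [0.3, -3, 0], 3],
    [[0, 0, 0], [0.1, -4, 0], 3],
    [[0, 0, 0], [0, -4.6, 0], 3]
  ]
}}

```text
t: 10.82
eef_pos: [0.5459, -0.3725, 0.0311]
tool_rot: [0.001, -0.004, 1.0, -0.001]
contact_force: [0.9, 0.5, 0.3]
gripper_width: 0.351
```

Request:
{"fn": "carry_out", "kwargs": {
  "moves": [
    [[0, 0, 0], [-0.1, -0.5, 0], 3],
    [[0, 0, 0], [-0.3, -1.1, 0], 3],
    [[0, 0, 0], [-0.3, -1.1, 0], 3],
    [[0, 0, 0], [-0.3, -1.1, 0], 3]
  ]
}}

```text
t: 11.32
eef_pos: [0.5484, -0.3812, 0.0306]
tool_rot: [0.0, -0.004, 1.0, -0.0]
contact_force: [0.2, 1.0, 1.0]
gripper_width: 0.349
```

Request:
{"fn": "carry_out", "kwargs": {
  "moves": [
    [[0, 0, 0], [0, 0, -4], 3],
    [[0, 0, 0], [0, 0, -8], 3],
    [[0, 0, 0], [0, 2, -12], 3],
    [[0, 0, 0], [0, 6, -15], 3],
    [[0, 0, 0], [0, 12, -15], 3]
  ]
}}

```text
t: 11.95
eef_pos: [0.5484, -0.2626, 0.1835]
tool_rot: [0.003, -0.003, 1.0, -0.001]
contact_force: [1.2, 0.3, -1.1]
gripper_width: 0.35
```

Run:
```python
from h import *
b=knob();o=bot.get_obs();print(o['eef_pos'],o['contact_force'])
```

```text
red n 40 cols 357 360 rows 248 260 358.15 253.55
0 [348.6 237. ]
0.25 [348.5 241. ]
0.5 [350.1 245. ]
0.75 [353.3 248.8]
1 [357.9 252.2]
[ 0.54926874 -0.25045943  0.1809046 ] [ 0.35611386  7.39944694 -2.80808036]
```

Request:
{"fn": "carry_out", "kwargs": {
  "moves": [
    [[0, 0, 10], [1, 6, 0], 5],
    [[0, 0, 20], [2, 12, 0], 5],
    [[0, 0, 30], [3.5, 18, 0], 5],
    [[0, 0, 40], [5, 24, 0], 5],
    [[0, 0, 50], [6, 29, 0], 5]
  ]
}}

```text
t: 12.62
eef_pos: [0.4856, 0.0247, 0.1805]
tool_rot: [-0.0, 0.41, 0.912, 0.0]
contact_force: [1.2, 0.4, -0.8]
gripper_width: 0.586
```

```bash
cat >> h.py <<'E'
def go(x,y,z,yaw):
    """tool-frame turn (deg) and shift (cm) to world x,y,z with jaw azimuth yaw (deg), tool down"""
    o=bot.get_obs(); M=rot(o['tool_rot']); a=np.radians(yaw)
    ty=np.array([np.cos(a),np.sin(a),0]); tz=np.array([0,0,-1.]); T=np.stack([np.cross(ty,tz),ty,tz],1)
    rv=R.from_matrix(M.T@T).as_rotvec(degrees=True); d=M.T@(np.array([x,y,z])-o['eef_pos'])*100
    print('now',o['eef_pos'].round(4),'jaw az',np.degrees(np.arctan2(M[1,1],M[0,1])).round(1),'F',o['contact_force'].round(1),'| turn',rv.round(1),'shift',d.round(2),'w',o['gripper_width']*8.54)
E
python3 -c "
from h import *
go(.4745,.1558,.10,-8.7)"
```

```text
now [0.4856 0.0247 0.1805] jaw az 41.6 F [ 1.2  0.4 -0.8] | turn [-0.  -0.  50.3] shift [10.54  7.87  8.06] w 5.005991912858556
```

Request:
{"fn": "carry_out", "kwargs": {
  "moves": [
    [[0, 0, 10], [2, 1.5, 0], 5],
    [[0, 0, 20], [5, 4, 1], 5],
    [[0, 0, 30], [8, 6, 3], 5],
    [[0, 0, 40], [9.5, 7.2, 5], 5],
    [[0, 0, 50], [9.5, 7.2, 8], 5]
  ]
}}

```text
t: 13.25
eef_pos: [0.477, 0.144, 0.1]
tool_rot: [-0.0, 0.756, 0.655, 0.001]
contact_force: [-0.3, -0.1, 0.3]
gripper_width: 0.586
```

Run:
```python
from h import *
b=bot.read_camera('side')
cv2.imwrite('pics/c1.png',cv2.resize(b[125:225,230:350],None,fx=5,fy=5,interpolation=2)[:,:,::-1])
go(.4745,.1558,.04,-8.7)
for s in bot.silhouettes('cassette_mid_center','side'):
    r=s['region'];print(s['score'],s['location'],at('side',s['location'],.009),b[r].mean(0))
```

```text
now [0.4745 0.1425 0.0967] jaw az -8.7 F [-2.1  0.1 -3.1] | turn [-0.2  0.2  0. ] shift [ 1.33 -0.19  5.67] w 5.007384825262715
0.67 [306.9, 213.9] [ 0.48511202 -0.13989074  0.009     ] [ 64.          94.23684211 148.21710526]
0.48 [281.2, 169.3] [0.47216224 0.14166945 0.009     ] [170.1637931  171.95689655 160.70689655]
```

View pics/c1.png

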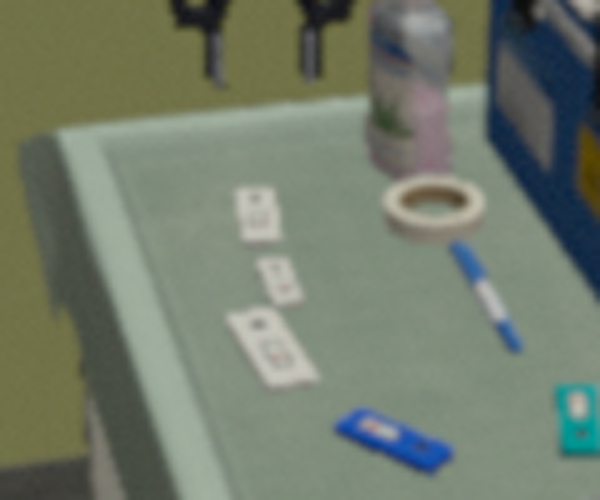

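Run:
```python
from h import *
for uv in((273,141.4),(292.4,140.6),(281.6,167.6)):
    p,d=ray('side',uv); 
    for y in (.138,.144,.15): t=(y-p[1])/d[1]; print(uv,(p+t*d).round(4))
print(at('side',(281.6,167.6),.01))
```

```text
(273, 141.4) [0.4469 0.138  0.1159]
(273, 141.4) [0.448  0.144  0.1131]
(273, 141.4) [0.4492 0.15   0.1103]
(292.4, 140.6) [0.5109 0.138  0.1116]
(292.4, 140.6) [0.5124 0.144  0.1088]
(292.4, 140.6) [0.5138 0.15   0.106 ]
(281.6, 167.6) [0.4729 0.138  0.0172]
(281.6, 167.6) [0.4742 0.144  0.014 ]
(281.6, 167.6) [0.4754 0.15   0.0107]
[0.47570156 0.15136938 0.01      ]
```

Request:
{"fn": "carry_out", "kwargs": {
  "moves": [
    [[0, 0, 0], [0.5, -0.2, 1.5], 5],
    [[0, 0, 0], [1, -0.2, 3], 4.5],
    [[0, 0, 0], [1, -0.2, 5], 4.2],
    [[0, 0, 0], [1, -0.2, 6.5], 4.2],
    [[0, 0, 0], [1, -0.2, 6.5], 4.2]
  ]
}}

```text
t: 13.98
eef_pos: [0.4758, 0.1513, 0.0348]
tool_rot: [-0.0, 0.756, 0.655, -0.001]
contact_force: [0.1, 0.0, -0.3]
gripper_width: 0.49
```

```bash
python3 -c "
from h import *
go(.4745,.153,.02,-8.7)"
```

```text
now [0.4758 0.1513 0.0348] jaw az -8.2 F [ 0.1  0.  -0.3] | turn [-0.1  0.1  0.5] shift [ 0.16 -0.15  1.48] w 4.183006730572006
```

Request:
{"fn": "carry_out", "kwargs": {
  "moves": [
    [[0, 0, 0], [0.1, -0.1, 1], 3.6],
    [[0, 0, 0], [0.1, -0.1, 1.8], 3.6],
    [[0, 0, 0], [0.1, -0.1, 2.2], 3.6],
    [[0, 0, 0], [0.1, -0.1, 2.4], 3.6],
    [[0, 0, 0], [0.1, -0.1, 2.4], 3.6]
  ]
}}

```text
t: 14.6
eef_pos: [0.4755, 0.1526, 0.0115]
tool_rot: [0.0, 0.756, 0.655, -0.0]
contact_force: [-0.4, 0.1, 0.0]
gripper_width: 0.422
```

Run:
```python
from h import *
b=bot.read_camera('side')
cv2.imwrite('pics/c2.png',cv2.resize(b[130:190,245:325],None,fx=8,fy=8,interpolation=2)[:,:,::-1])
go(.4745,.153,.005,-8.7)
```

```text
now [0.4756 0.1527 0.0116] jaw az -8.2 F [ 0.1 -0.1 -0.2] | turn [0.  0.  0.5] shift [ 0.02 -0.11  0.66] w 3.6066683504208727
```

View pics/c2.png

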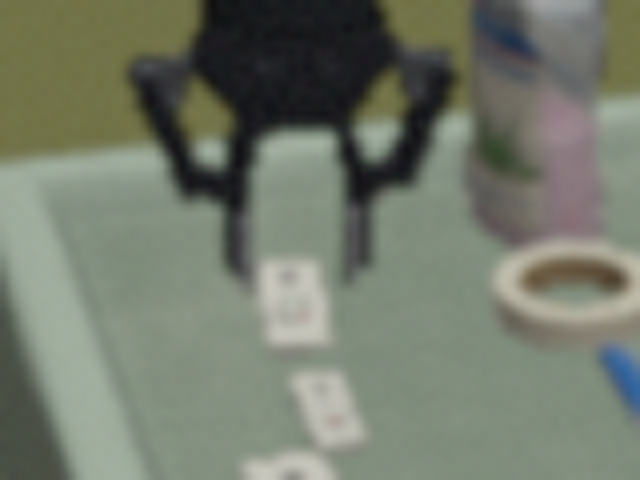

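Request:
{"fn": "carry_out", "kwargs": {
  "moves": [
    [[0, 0, 0.4], [0, -0.1, 0.4], 3.6],
    [[0, 0, 0.4], [0, -0.1, 0.8], 3.6],
    [[0, 0, 0.4], [0, -0.1, 0.8], 3.6]
  ]
}}

```text
t: 15.02
eef_pos: [0.4742, 0.1527, 0.0032]
tool_rot: [0.0, 0.758, 0.652, -0.0]
contact_force: [-0.2, -0.1, 0.3]
gripper_width: 0.424
```

Request:
{"fn": "carry_out", "kwargs": {
  "moves": [
    [[0, 0, 0], [0, 0, 0.2], 3.4],
    [[0, 0, 0], [0, 0, 0.4], 3.4],
    [[0, 0, 0], [0, 0, 0.4], 3.4]
  ]
}}

```text
t: 15.4
eef_pos: [0.4744, 0.1527, -0.0006]
tool_rot: [0.0, 0.758, 0.652, -0.0]
contact_force: [0.2, 0.3, -0.6]
gripper_width: 0.402
```

Request:
{"fn": "carry_out", "kwargs": {
  "moves": [
    [[0, 0, 0], [0, 0, 0], 2.4],
    [[0, 0, 0], [0, 0, 0], 2.3],
    [[0, 0, 0], [0, 0, 0], 2.2],
    [[0, 0, 0], [0, 0, 0], 2.2],
    [[0, 0, 0], [0, 0, 0], 2.2]
  ],
  "newtons": 20
}}

```text
t: 16.02
eef_pos: [0.4746, 0.1528, -0.0004]
tool_rot: [0.0, 0.758, 0.652, 0.0]
contact_force: [0.3, -0.4, 2.2]
gripper_width: 0.293
```

Request:
{"fn": "carry_out", "kwargs": {
  "moves": [
    [[0, 0, 0], [0, 0, -0.3], 2.2],
    [[0, 0, 0], [0, 0, -1], 2.2],
    [[0, 0, 0], [0, 0, -2.5], 2.2],
    [[0, 0, 0], [0, 0, -5], 2.2],
    [[0, 0, 0], [0, 0, -8], 2.2]
  ]
}}

```text
t: 16.65
eef_pos: [0.4743, 0.1526, 0.0809]
tool_rot: [0.0, 0.758, 0.652, -0.0]
contact_force: [0.2, 0.1, 0.1]
gripper_width: 0.289
```

Run:
```python
from h import *
b=bot.read_camera('side')
cv2.imwrite('pics/c3.png',cv2.resize(b[110:190,230:330],None,fx=7,fy=7,interpolation=2)[:,:,::-1])
go(.4745,.153,.08,-8.7)
```

```text
now [0.4763 0.1529 0.0839] jaw az -8.6 F [ 1.8 -0.   0.6] | turn [ 0.2 -0.1  0.1] shift [-0.02 -0.19  0.39] w 2.484559448248387
```

View pics/c3.png

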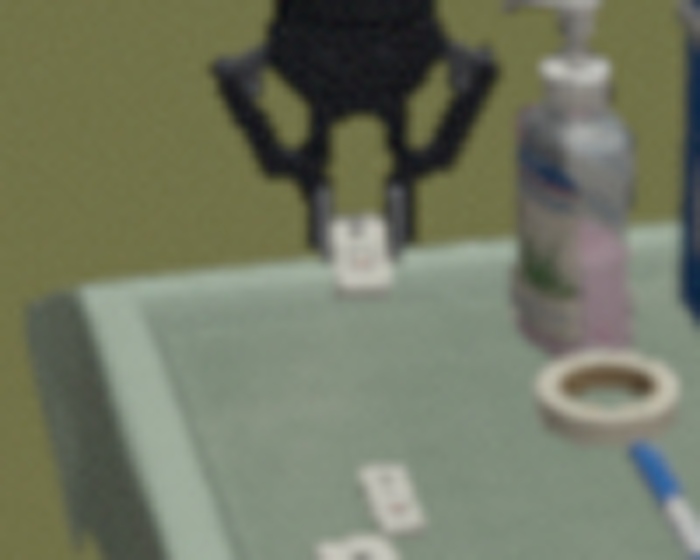

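```bash
python3 -c "
from h import *
go(.53,-.12,.09,3)"
```

```text
now [0.4763 0.1529 0.0839] jaw az -8.6 F [ 1.8 -0.   0.6] | turn [  0.2  -0.1 -11.6] shift [-26.18   9.4   -0.64] w 2.484559448248387
```

Request:
{"fn": "carry_out", "kwargs": {
  "moves": [
    [[0, 0, 0], [-4, 1.4, 0], 2.2],
    [[0, 0, -3], [-9, 3.2, -0.5], 2.2],
    [[0, 0, -6], [-15, 5.4, -0.5], 2.2],
    [[0, 0, -9], [-21, 7.5, -0.5], 2.2],
    [[0, 0, -11.5], [-26, 9.3, -0.5], 2.2]
  ]
}}

```text
t: 17.32
eef_pos: [0.5281, -0.1205, 0.0857]
tool_rot: [0.001, 0.688, 0.725, 0.0]
contact_force: [1.6, 0.2, -0.2]
gripper_width: 0.293
```

```bash
python3 -c "
from h import *
go(.5612,-.286,.06,15.4)"
```

```text
now [ 0.5281 -0.1205  0.0857] jaw az 3.0 F [ 1.6  0.2 -0.2] | turn [  0.1   0.  -12.4] shift [-16.7    2.44   2.58] w 2.5019756499539114
```

Request:
{"fn": "carry_out", "kwargs": {
  "moves": [
    [[0, 0, -4], [-5, 0.7, 0], 2.2],
    [[0, 0, -8], [-11, 1.6, 1], 2.2],
    [[0, 0, -12.4], [-16, 2.4, 2], 2.2],
    [[0, 0, -12.4], [-16.7, 2.4, 2.6], 2.2],
    [[0, 0, -12.4], [-16.7, 2.4, 2.6], 2.2]
  ]
}}

```text
t: 17.95
eef_pos: [0.5596, -0.2838, 0.0586]
tool_rot: [-0.0, 0.607, 0.795, -0.0]
contact_force: [-0.4, 0.2, -0.3]
gripper_width: 0.292
```

Run:
```python
from h import *
a=bot.read_camera('top');b=bot.read_camera('side')
A=cv2.resize(a[150:250,330:430],(400,400),interpolation=2);B=cv2.resize(b[200:280,310:390],(400,400),interpolation=2)
cv2.imwrite('pics/p1.png',np.hstack([A,B])[:,:,::-1])
go(.5612,-.286,.0125,15.4)
```

```text
now [ 0.5605 -0.2818  0.0589] jaw az 15.4 F [ 0.5 -0.1 -0.6] | turn [ 0. -0.  0.] shift [-0.42 -0.04  4.64] w 2.5047379477618787
```

View pics/p1.png

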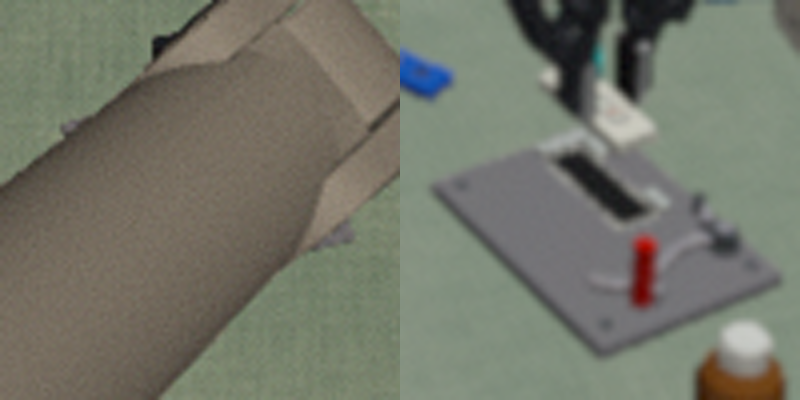

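Run:
```python
from h import *
im=bot.read_camera('side'); m=(im.min(2)>165); m[:210]=0;m[235:]=0;m[:,:335]=0;m[:,:]&=True;m[:,366:]=0
print(at('side',(349.8,221),.067))
y,x=np.nonzero(m)
P=np.array([at('side',(a,b),.068)[:2] for a,b in zip(x,y)]);print(len(P)); c,s=np.cos(.2695),np.sin(.2695)
Q=(P-[.5605,-.2818])@np.array([[c,-s],[s,c]]);print('x',Q[:,0].min(),Q[:,0].max(),'y',Q[:,1].min(),Q[:,1].max())
```

```text
[ 0.5603785 -0.2832548  0.067    ]
63
x -0.009959658841750445 0.012036168709817947 y -0.031290537552125006 0.03705229654873396
```

Request:
{"fn": "carry_out", "kwargs": {
  "moves": [
    [[0, 0, 0], [-0.2, 0, 1.5], 2.2],
    [[0, 0, 0], [-0.4, 0, 3], 2.2],
    [[0, 0, 0], [-0.4, 0, 4], 2.2],
    [[0, 0, 0], [-0.4, 0, 4.4], 2.2],
    [[0, 0, 0], [-0.4, 0, 4.6], 2.2]
  ]
}}

```text
t: 18.73
eef_pos: [0.5612, -0.2877, 0.0124]
tool_rot: [0.0, 0.606, 0.795, -0.0]
contact_force: [-0.3, -0.1, -0.0]
gripper_width: 0.292
```

```bash
python3 -c "
from h import *
go(.5642,-.278,.0118,15.4)"
```

```text
now [ 0.5612 -0.2877  0.0124] jaw az 15.3 F [-0.3 -0.1 -0. ] | turn [-0.   0.  -0.1] shift [0.85 0.54 0.06] w 2.4975529857301644
```

Request:
{"fn": "carry_out", "kwargs": {
  "moves": [
    [[0, 0, 0], [0, 0.2, 0.05], 2.2],
    [[0, 0, 0], [0, 0.4, 0.05], 2.2],
    [[0, 0, 0], [0, 0.5, 0.05], 2.2],
    [[0, 0, 0], [0, 0.5, 0.05], 2.2]
  ]
}}

```text
t: 19.23
eef_pos: [0.5663, -0.2862, 0.0123]
tool_rot: [0.0, 0.606, 0.795, -0.0]
contact_force: [-0.4, 0.4, -1.4]
gripper_width: 0.288
```

Request:
{"fn": "carry_out", "kwargs": {
  "moves": [
    [[0, 0, 0], [0.2, 0, 0], 2.2],
    [[0, 0, 0], [0.4, 0, 0], 2.2],
    [[0, 0, 0], [0.6, 0, 0], 2.2],
    [[0, 0, 0], [0.6, 0, 0], 2.2]
  ]
}}

```text
t: 19.73
eef_pos: [0.565, -0.2819, 0.0127]
tool_rot: [0.001, 0.607, 0.795, -0.001]
contact_force: [1.6, -4.5, -0.5]
gripper_width: 0.289
```

Request:
{"fn": "carry_out", "kwargs": {
  "moves": [
    [[0, 0, 0], [0, 0.1, 0], 2.2],
    [[0, 0, 0], [0, 0.2, 0], 2.2],
    [[0, 0, 0], [0, 0.2, 0], 2.2]
  ]
}}

```text
t: 20.1
eef_pos: [0.5654, -0.2819, 0.0124]
tool_rot: [0.0, 0.607, 0.795, -0.001]
contact_force: [-2.5, -5.1, 0.2]
gripper_width: 0.288
```

Request:
{"fn": "carry_out", "kwargs": {
  "moves": [
    [[0, 0, 0], [0, 0, 0], 3],
    [[0, 0, 0], [0, 0, 0], 3.8],
    [[0, 0, 0], [0, 0, 0], 3.8],
    [[0, 0, 0], [0, 0, -1], 3.8],
    [[0, 0, 0], [0, 0, -3], 3.8]
  ]
}}

```text
t: 20.72
eef_pos: [0.5661, -0.2796, 0.0428]
tool_rot: [-0.0, 0.606, 0.795, -0.0]
contact_force: [-0.6, -0.5, 0.9]
gripper_width: 0.443
```

```bash
python3 -c "
from h import *
go(.550,-.3756,.15,90)"
```

```text
now [ 0.5661 -0.2796  0.0428] jaw az 15.3 F [-0.6 -0.5  0.9] | turn [ -0.   -0.1 -74.7] shift [ -8.82  -4.1  -10.72] w 3.7858164803994514
```

Request:
{"fn": "carry_out", "kwargs": {
  "moves": [
    [[0, 0, 0], [0, 0, -5], 3.8],
    [[0, 0, -10], [3, 0, -10], 3],
    [[0, 0, -20], [9, 0, -13], 3],
    [[0, 0, -30], [15, 0, -13], 3],
    [[0, 0, -40], [21, 0, -13], 3]
  ]
}}

```text
t: 21.35
eef_pos: [0.5109, -0.0759, 0.1741]
tool_rot: [0.002, 0.296, 0.955, 0.001]
contact_force: [0.6, 0.6, -0.6]
gripper_width: 0.353
```

Run:
```python
from h import *
bot.read_camera('top')
im=bot.read_camera('top')
o=np.array([.5545,-.3095]);yaw=.2695
v=rect(im[:,:,::-1].copy(),'top',o,yaw,.022,100,4); cv2.imwrite('pics/v.png',v[100:700])
for s in bot.silhouettes('cassette_mid_center','top'):
    r=s['region'];ys,xs=np.nonzero(r)
    P=np.array([at('top',(x,y),.022)[:2] for x,y in zip(xs,ys)],np.float32); q=cv2.minAreaRect(P)
    c,sn=np.cos(yaw),np.sin(yaw); l=np.array([[c,-sn],[sn,c]]).T@(np.array(q[0])-o)
    print(round(s['score'],2),q,'stage mm',(l*1e3).round(1),'bay 17.7 27.8')
knob(); go(.549,-.36,.15,90)
```

```text
0.85 ((0.5995296239852905, -0.13646674156188965), (0.07302984595298767, 0.027127251029014587), 74.48702239990234) stage mm [ 89.5 154.8] bay 17.7 27.8
0.64 ((0.49283745884895325, -0.1335003823041916), (0.02533866837620735, 0.06177376210689545), 38.111907958984375) stage mm [-12.6 186.1] bay 17.7 27.8
0.63 ((0.5639363527297974, -0.27730265259742737), (0.025590894743800163, 0.07232506573200226), 15.287841796875) stage mm [17.7 28.5] bay 17.7 27.8
0.16 ((0.5518785715103149, -0.4987192749977112), (0.04207001253962517, 0.06299131363630295), 1.2220652103424072) stage mm [ -52.9 -181.7] bay 17.7 27.8
red n 41 cols 357 360 rows 248 260 358.1707317073171 253.70731707317074
0 [348.6 237. ]
0.25 [348.5 241. ]
0.5 [350.1 245. ]
0.75 [353.3 248.8]
1 [357.9 252.2]
now [ 0.5111 -0.0762  0.1735] jaw az 55.5 F [-0.2 -0.3  0.4] | turn [  0.1   0.1 -34.5] shift [-19.21 -21.23   2.33] w 2.991305889253285
```

View pics/v.png

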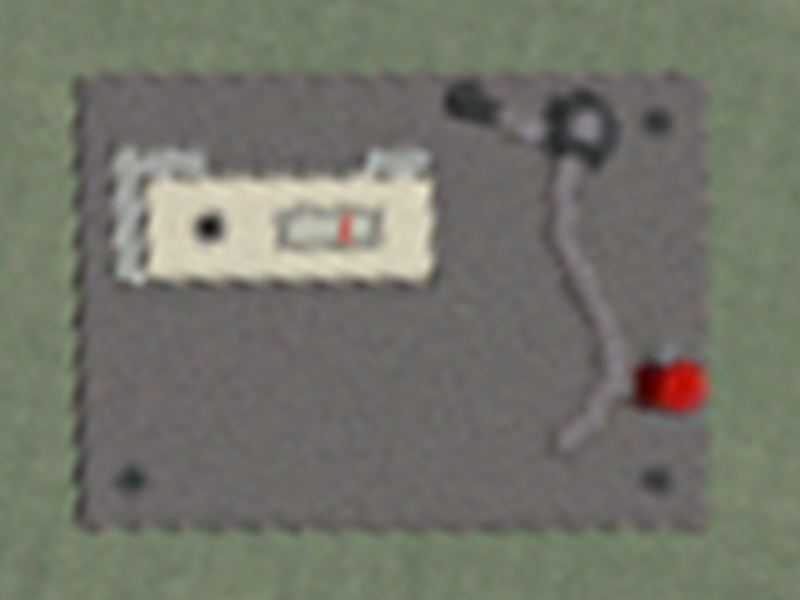

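Request:
{"fn": "carry_out", "kwargs": {
  "moves": [
    [[0, 0, -7], [-4, -4.4, 0], 3],
    [[0, 0, -14], [-8, -8.8, 0], 3],
    [[0, 0, -21], [-12, -13.2, 0], 3],
    [[0, 0, -28], [-16, -17.6, 0], 3],
    [[0, 0, -34.5], [-19.2, -21.2, 2], 3]
  ]
}}

```text
t: 22.18
eef_pos: [0.5483, -0.3671, 0.1544]
tool_rot: [0.002, 0.002, 1.0, -0.002]
contact_force: [1.2, 0.8, 0.3]
gripper_width: 0.353
```

Request:
{"fn": "carry_out", "kwargs": {
  "moves": [
    [[0, 0, 0], [0, -1.5, 2], 3],
    [[0, 0, 0], [0, -1.5, 4], 3],
    [[0, 0, 0], [0, -1.5, 4], 3]
  ]
}}

```text
t: 22.55
eef_pos: [0.5474, -0.3733, 0.11]
tool_rot: [-0.002, 0.001, 1.0, 0.001]
contact_force: [0.3, 0.8, 0.4]
gripper_width: 0.351
```

```bash
python3 -c "
from h import *
go(.550,-.3756,.03,90)"
```

```text
now [ 0.5474 -0.3733  0.11  ] jaw az 89.9 F [0.3 0.8 0.4] | turn [ 0.2 -0.2 -0.1] shift [-0.29 -0.25  8.  ] w 3.001228143557765
```

Request:
{"fn": "carry_out", "kwargs": {
  "moves": [
    [[0, 0, 0], [-0.2, -0.2, 2.5], 3],
    [[0, 0, 0], [-0.2, -0.2, 5], 3],
    [[0, 0, 0], [-0.2, -0.2, 7], 3],
    [[0, 0, 0], [-0.2, -0.2, 7.9], 3],
    [[0, 0, 0], [-0.2, -0.2, 7.9], 3]
  ]
}}

```text
t: 23.18
eef_pos: [0.5503, -0.3775, 0.0331]
tool_rot: [-0.0, 0.001, 1.0, -0.0]
contact_force: [1.2, 0.2, 1.2]
gripper_width: 0.35
```

Request:
{"fn": "carry_out", "kwargs": {
  "moves": [
    [[0, 0, 0], [0.2, 1, 0], 3],
    [[0, 0, 0], [0.5, 2, 0], 3],
    [[0, 0, 0], [0.7, 2.8, 0], 3],
    [[0, 0, 0], [0.8, 3.6, 0], 3],
    [[0, 0, 0], [0.7, 4.4, 0], 3]
  ]
}}

```text
t: 23.8
eef_pos: [0.5436, -0.3324, 0.0332]
tool_rot: [0.0, 0.001, 1.0, 0.0]
contact_force: [0.5, 0.7, -0.4]
gripper_width: 0.354
```

```bash
python3 -c "
from h import *
knob();go(.5449,-.3206,.03,90)"
```

```text
red n 13 cols 348 351 rows 248 252 349.61538461538464 249.84615384615384
0 [348.6 237. ]
0.25 [348.5 241. ]
0.5 [350.1 245. ]
0.75 [353.3 248.8]
1 [357.9 252.2]
now [ 0.5442 -0.3309  0.0329] jaw az 90.0 F [0.6 1.  0.4] | turn [ 0.1  0.  -0. ] shift [-0.07  1.03  0.3 ] w 2.977309040214946
```

Request:
{"fn": "carry_out", "kwargs": {
  "moves": [
    [[0, 0, 0], [0, 0.6, 0], 3],
    [[0, 0, 0], [-0.1, 1.1, 0], 3],
    [[0, 0, 0], [-0.1, 1.1, 0], 3],
    [[0, 0, 0], [-0.1, 1.1, 0], 3],
    [[0, 0, 0], [-0.1, 1.1, 0], 3]
  ]
}}

```text
t: 24.48
eef_pos: [0.5443, -0.3233, 0.0332]
tool_rot: [0.0, 0.002, 1.0, -0.0]
contact_force: [-0.4, 0.3, -0.4]
gripper_width: 0.354
```

Request:
{"fn": "carry_out", "kwargs": {
  "moves": [
    [[0, 0, 0], [0, 0, -2], 3],
    [[0, 0, 0], [0, 0, -5], 3],
    [[0, 0, 0], [0, 0, -9], 3],
    [[0, 0, 0], [0, 4, -13], 3],
    [[0, 0, 0], [2, 10, -14], 3]
  ]
}}

```text
t: 25.1
eef_pos: [0.5277, -0.2257, 0.1773]
tool_rot: [0.004, 0.003, 1.0, -0.002]
contact_force: [1.5, 2.2, -0.4]
gripper_width: 0.348
```

Request:
{"fn": "carry_out", "kwargs": {
  "moves": [
    [[0, 0, 0], [1, 6, 0], 3],
    [[0, 0, 0], [2, 12, 0], 3],
    [[0, 0, 0], [2, 17, 0], 3],
    [[0, 0, 0], [2, 17, 0], 3]
  ]
}}

```text
t: 25.6
eef_pos: [0.5061, -0.0498, 0.174]
tool_rot: [0.001, -0.002, 1.0, 0.001]
contact_force: [0.4, -0.1, -0.0]
gripper_width: 0.35
```

Run:
```python
from h import *
knob()
im=bot.read_camera('top')
o=np.array([.5545,-.3095]);yaw=.2695
c,sn=np.cos(yaw),np.sin(yaw); Rm=np.array([[c,-sn],[sn,c]])
hsv=cv2.cvtColor(im,cv2.COLOR_RGB2HSV)
red=((hsv[...,0]<8)|(hsv[...,0]>172))&(hsv[...,1]>150)&(hsv[...,2]>80); red[:,:370]=0;red[:,410:]=0;red[:170]=0;red[225:]=0
y,x=np.nonzero(red); k=at('top',(x.mean(),y.mean()),.048)[:2]; h=o+Rm@[.043,-.046]; d=k-h
print('knob',k,np.linalg.norm(d),'theta rel 0', (np.degrees(np.arctan2(d[1],d[0]))%360-152.4)*np.pi/180)
for s in bot.silhouettes('cassette_mid_center','top'):
    r=s['region'];ys,xs=np.nonzero(r)
    P=np.array([at('top',(x,y),.022)[:2] for x,y in zip(xs,ys)],np.float32); q=cv2.minAreaRect(P)
    print(round(s['score'],2),q,'stage mm',(Rm.T@(np.array(q[0])-o)*1e3).round(1))
# edges of the cream body in the rectified view
v=rect(im,'top',o,yaw,.022,100,4); m=((v[...,0]>170)&(v[...,0].astype(int)-v[...,2]>12)).astype(np.uint8); m[:240]=0;m[400:]=0
q=cv2.minAreaRect(np.argwhere(m)[:,::-1].astype(np.float32)); print('cream stage xy', (400-q[0][1])/4,(400-q[0][0])/4,q)
print(bot.get_obs()['contact_force'],bot.get_obs()['eef_pos'])
```

```text
red n 33 cols 347 350 rows 235 247 348.3030303030303 240.84848484848484
0 [348.6 237. ]
0.25 [348.5 241. ]
0.5 [350.1 245. ]
0.75 [353.3 248.8]
1 [357.9 252.2]
knob [ 0.54471344 -0.3200007 ] 0.06731473378119959 theta rel 0 0.14263152782867086
0.84 ((0.5645982027053833, -0.2774718999862671), (0.027965810149908066, 0.07289302349090576), 15.28610897064209) stage mm [18.3 28.2]
0.57 ((0.4905892014503479, -0.12919461727142334), (0.026041321456432343, 0.07152774184942245), 36.78229522705078) stage mm [-13.6 190.8]
0.52 ((0.6003649830818176, -0.13701710104942322), (0.07214123755693436, 0.028042998164892197), 72.7724838256836) stage mm [ 90.1 154. ]
cream stage xy 18.5 28.625 ((285.5, 326.0), (104.0, 289.0), 90.0)
[-0.03510702 -0.63323288  0.26413273] [ 0.50590466 -0.05542709  0.17377726]
```

Arm angle is about 0.14 rad, the cassette is home and square to the stage, and the robot is clear. Handing in.

```bash
python3 -c "
from h import *
bot.hand_in()"
```

```text
the job is handed in; nothing more can be done
```

The middle-sized cassette is clipped onto the stage, and I handed the job in at about 26 s of the 64 s limit. The hand-in gives no verdict, so what follows is from my own checks.

- **Drawing the arm back:** My first try passed above the knob because the open fingertips sat higher than I expected, and the arm stayed shut. The second try was lower and worked. The side camera then showed the knob at about 1.0 rad, where it stayed by itself.
- **Placing the cassette:** I laid it window up in the bay and slid it against the back edge and end stop until I felt 4–5 N of contact on each, then let go. With the arm still back, the top camera put it within about 1 mm of the bay centre.
- **Swinging the arm in:** I pushed the knob past the over-centre point, the arm closed on the cassette, and I lifted clear.

The last look gave an arm angle of about 0.14 rad. The cassette was square to the stage to within a few mrad, and its centre was about 1 mm from my estimate of the bay, which the camera resolves only to about 1–2 mm. The robot was about 0.2 m away and touching nothing.

The two camera checks of the cassette's position differed by about 0.5 mm, which is within their noise. I did not measure the other cassettes and bystanders again at the end, but I felt no contact that would have moved them.

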